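# Weigh the returned chargers on the mail scale

### The job

Weigh the returned plug-in chargers: lift the scale's slide knob out of its notch and drop it into the middle notch, stand the empty tray flat and central on the pan, and turn the dial's bezel until its zero bar stands at the pointer. Then put every charger on the worktop, black or white, into the tray, and last of all lift the slide knob over into the notch at the right-hand end to lock the scale. Leave the pad of notes where it lies.

Things in the scene. Friction and masses are not known exactly. Their poses are not given: they have to be found in the camera images.
- scale: the grey mail scale, housing 210 mm deep x 340 mm wide x 35 mm high, fixed to the worktop; origin at the centre of its underside; x to its rear (away from the robot), y to its left, z up. Pan at the left, dial at the rear right, slide knob at the near right
- knob_grip (a point): centre of the slide knob's grip, an upright black block 14 mm thick (x, across its lane) x 26 mm (y, along the lane) x 36 mm high at the near right of the scale. Axes are the scale's own. Two toothed rails, 37 mm wide over both, flank the lane; their tops lie 24 mm below this point while the knob is down. Grip it across x
- slide (a joint): position of the knob along its lane, m: 0 at the left end, growing to the scale's right (-y). Five notches 18 mm apart: 0, 0.018, 0.036 (the middle, weighing, a rib in front of it), 0.054, 0.072 (the right end, locking, a round boss in front of it). A cross pin under the knob lies in a notch with 2 mm play; it cannot be pushed over the teeth; lifted, it slides freely
- lift (a joint): height by which the knob is lifted, m: 0 down in a notch, stop at 0.025. The pin clears the teeth, which are 12 mm deep, from 0.012; let go, the knob falls by its own weight (about 1.2 N)
- pan_top (a point): centre of the top of the steel pan at the left of the scale, a level plate 130 x 150 mm, 52 mm above the worktop when unloaded; it sinks up to 10 mm under load. Axes: the scale's own
- bezel_grip (a point): on the axis of the dial at the rear right of the scale, at the height to grip: the bezel is a white fluted ring of 60 mm diameter and 25 mm height, 9 mm of it above this point; the scale's housing lies 26 mm below this point. Its x axis points to the zero bar
- bezel_zero (a point): the zero mark, a broad black bar across the top of the bezel's rim, 26.5 mm from the dial's axis; turns with the bezel; x points outwards from the axis
- bezel (a joint): angle of the bezel, rad, growing clockwise seen from above, from -0.3 to 2.6; at 0 its zero bar points to the rear of the scale. Stiff (0.03 N m): it stays where it is left
- pointer (a joint): angle of the black pointer inside the bezel, rad, clockwise from above; 0 (to the scale's rear) with the pan unloaded, growing by 3.3 rad per kg on the pan. The dial reads zero when bezel and pointer have the same angle, the zero bar standing at the pointer's tip. The bezel does not move the pointer
- pointer_tip (a point): tip of the pointer, 19 mm from the dial's axis; x points outwards from the axis
- tray_grip (a point): centre of the upright grip tab at the middle of one side (-x) of the loose black tray: 12 mm thick (x), 36 mm wide (y), its top 13 mm above this point; the tray's underside is 42 mm below this point and its middle 73 mm from it along +x. The tray weighs about 0.25 kg and can be carried by the tab
- tray_mid (a point): centre of the inner floor of the tray, 4 mm above its underside. The tray is 150 (x) x 170 (y) mm outside with walls 4 mm thick and 28 mm high; the tab stands at its -x side and reaches 8 mm into it
- sticky_pad_mid (a point): top centre of a pad of sticky notes 76 x 50 x 14 mm lying on the worktop; not part of the job
- charger_0_mid (a point): centre of a plug-in charger, a rounded block 43 mm long (x) x 30 mm wide (y) x 24 mm high lying on the worktop, about 45 g; grip it across its width. Black or white, some may be absent
- charger_1_mid (a point): centre of a plug-in charger, a rounded block 43 mm long (x) x 30 mm wide (y) x 24 mm high lying on the worktop, about 45 g; grip it across its width. Black or white, some may be absent
- charger_2_mid (a point): centre of a plug-in charger, a rounded block 43 mm long (x) x 30 mm wide (y) x 24 mm high lying on the worktop, about 45 g; grip it across its width. Black or white, some may be absent
- charger_3_mid (a point): centre of a plug-in charger, a rounded block 43 mm long (x) x 30 mm wide (y) x 24 mm high lying on the worktop, about 45 g; grip it across its width. Black or white, some may be absent
- charger_4_mid (a point): centre of a plug-in charger, a rounded block 43 mm long (x) x 30 mm wide (y) x 24 mm high lying on the worktop, about 45 g; grip it across its width. Black or white, some may be absent
- charger_5_mid (a point): centre of a plug-in charger, a rounded block 43 mm long (x) x 30 mm wide (y) x 24 mm high lying on the worktop, about 45 g; grip it across its width. Black or white, some may be absent

How it is judged:
By the outcome, as a careful person would: the job done as asked, in the order asked, and still so for the second after the job is handed in, with the robot touching nothing.
Of charger_0, charger_1, charger_2, charger_3, charger_4, charger_5 only 4 to 5 are there at a start; the rules pass over those that are not, and their reading is None.
At some moment in a run one of charger_0, charger_1, charger_2, charger_3, charger_4, charger_5 may be knocked a few centimetres aside while the robot is not near it.
Once in a run the grip may slacken for a moment while it holds something.
It also fails if it takes over 208 s, if anything falls off the work surface, if the arm or the gripper's body presses on something with over 40 N, if the wrist force passes 120 N, or if a joint passes its speed limit or range.

### The arm

A 6-joint arm with a two-finger parallel gripper is mounted at the origin on a cart in front of the work surface, level with it; the furniture and walls round the work are solid. World frame = base frame: x ahead of the robot, y to its left, z up, the work surface at z = 0. Lengths are in m, angles in rad, forces in N, time in s.
With the tool pointing down it reaches from about 0.425 to 0.95 m from the base axis. Payload 3.5 kg.
Tool frame: the origin (TCP) lies between the finger pads; the fingertips stand 17 mm ahead of it and the grasp point (between the pads) lies 2 mm behind it; z points along the fingers, y is the line along which they close (so a half turn about z gives the same grasp; the last joint's range is limited). The gripper opens to 85 mm and grips with 20 to 120 N. Pads are 22 mm wide; open, the fingers measure 114 mm over their backs; the gripper's body (76 mm by 85 mm) begins 54 mm behind the grasp point. The pads swing forward as they close: fully open they stand 13 mm farther back than shut.
Start: joints at [0.983, 0.286, 1.577, -0, 1.279, -0.15], TCP at [0.286, 0.611, 0.248] pointing down, gripper open.
Joint ranges: [-2.77, 2.77], [-0.9, 2.22], [0.21, 2.48], [-1.53, 4.67], [0.24, 2.81], [-2.84, 2.84]. Speed limits (rad/s): [2.79, 2.79, 3.14, 3.14, 3.14, 3.14].

### API

Orientations are given as a rotation vector (axis times angle).
In Python, from bench import ctrl, imaging gives the robot as it stands. The module is installed in compiled form; this text tells all that it offers. Calls block until the motion is done:
- ctrl.move_ptp(position, orientation): joint-space move of the TCP to a pose.
- ctrl.move_linear(position, rot=None, rate=0.15): straight line of the TCP; rot=None keeps the orientation; rate is the mean speed in m/s.
- ctrl.move_joints(angles): joint-space move.
- ctrl.move_gripper(opening): finger opening in m; the grip force is fixed at half the most; returns when the fingers have stopped.
- ctrl.pause(seconds).
- ctrl.solve_ik(position, orientation): joint angles nearest the present ones, or None.
- ctrl.sense(): the state.
- imaging.read_camera(name): name is "scene" or "top" or "wrist"; returns (picture, depth): 400x640x3 uint8, blue, green, red; 400x640 float32, m along the optical axis (not along the pixel's ray), 0 where there is no reading.
- imaging.camera_params(name): a dict with "intrinsics" (3x3 intrinsics, pixels), "world_from_camera" (4x4, takes a point from camera to world coordinates). Camera axes: x right, y up, looking along -z (the intrinsics and any distortion apply to the point x, -y, -z); pixel columns grow to the right and rows downward; lengths in m; the calibration is good to about 2 mm. A picture is of the moment at which its call begins: read the wrist's pose just before it. camera_params takes no time and is no camera call; for the wrist camera it gives the pose at the moment of the call.
A pose or a line that the arm cannot do raises ctrl.MotionError and nothing moves.
- ctrl.finish_job(): hands the job in; it is judged then, once.
The state is a dict: "time_s": time; "qpos": joint angles; "qd": joint speeds; "effort": joint torques, N m; "tcp_pos": TCP position; "eef_rot": TCP orientation; "contact_force": force on the tool from outside, world axes, zero at the start; "torque": the same for the moment, N m; "opening": finger opening in m; "grip_force": force on a finger pad.
Only numpy, scipy, OpenCV 4.12 (cv2) and the standard library are available. Lean on these libraries where they do the work, as an engineer would, in place of code of your own. Each camera call takes 0.05 s, during which the arm holds its last target. There are 200 camera calls.

## Working session

There is one attempt and no reset: what is moved stays moved. The work goes in short steps, each a Python script; the robot and the scene stay as the last script left them, time stands still between calls to the robot, and variables do not carry over. Pictures are saved under pics/ and viewed, at most 14 in all, crops included, and the job is handed in when it is done.

```bash
mkdir -p pics
cat > h.py <<'E'
import numpy as np, cv2
from bench import ctrl, imaging
from scipy.spatial.transform import Rotation as R
def down(yaw):
    # tool z down; tool x axis at world angle yaw, tool y = z cross x
    x=np.array([np.cos(yaw),np.sin(yaw),0]);z=np.array([0,0,-1.]);y=np.cross(z,x)
    return R.from_matrix(np.c_[x,y,z]).as_rotvec()
def snap(name):
    P=imaging.camera_params(name); im,d=imaging.read_camera(name); return im,d,P
def cast(P,u,v,z):
    K=P["intrinsics"];T=P["world_from_camera"]
    r=np.linalg.inv(K)@np.array([u,v,1.]); r=T[:3,:3]@np.array([r[0],-r[1],-r[2]])
    o=T[:3,3]; return o+r*(z-o[2])/r[2]
def proj(P,p):
    K=P["intrinsics"];T=P["world_from_camera"]
    c=T[:3,:3].T@(np.asarray(p)-T[:3,3]); q=K@np.array([c[0],-c[1],-c[2]]); return q[:2]/q[2]
E
python3 - <<'E'
from h import *
for n in("scene","top","wrist"):
    im,d,P=snap(n); cv2.imwrite(f"pics/{n}0.png",im); print(n,{k:np.round(v,3).tolist() if k!="x" else v for k,v in P.items()}); np.save(n+"_d.npy",d)
s=ctrl.sense(); print(s["eef_rot"],s["time_s"],s["opening"],s["contact_force"])
E
```

```text
scene {'intrinsics': [[406.868, 0.0, 322.067], [0.0, 406.868, 198.926], [0.0, 0.0, 1.0]], 'world_from_camera': [[0.805, 0.245, -0.541, -0.072], [-0.593, 0.373, -0.713, -0.816], [0.027, 0.895, 0.446, 0.593], [0.0, 0.0, 0.0, 1.0]]}
top {'intrinsics': [[519.132, 0.0, 322.97], [0.0, 519.132, 205.517], [0.0, 0.0, 1.0]], 'world_from_camera': [[0.409, 0.886, -0.217, 0.166], [-0.912, 0.396, -0.104, -0.163], [-0.006, 0.241, 0.971, 1.644], [0.0, 0.0, 0.0, 1.0]]}
wrist {'intrinsics': [[321.05, 0.0, 316.355], [0.0, 321.05, 203.191], [0.0, 0.0, 1.0]], 'world_from_camera': [[0.424, -0.868, -0.26, 0.22], [0.906, 0.405, 0.124, 0.642], [-0.002, -0.288, 0.958, 0.372], [0.0, 0.0, 0.0, 1.0]]}
[-6.82022814e-01 -3.06600867e+00  2.70453127e-03] 0.15 0.08554083976835727 [0.42375267 0.13868177 0.60577868]
```

View pics/top0.png

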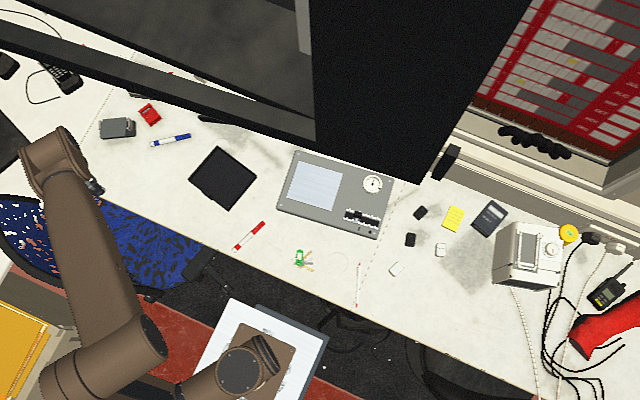

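View pics/scene0.png

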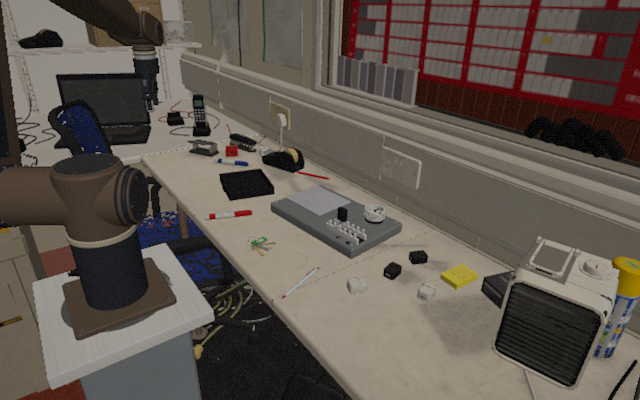

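The top view shows the scale at about (335,195), with the dial at (372,183) and the knob and rails at (362,215). The tray is at (223,178) and the pad at (453,218). Black chargers are at (420,212) and (410,240), white ones at (440,250) and (396,268). I'll localise these roughly, then look with the wrist camera.

Run:
```python
from h import *
P=imaging.camera_params("top")
for n,u,v,z in [("pan",313,183,.052),("dial",372,183,.06),("knob",362,215,.05),("tray",223,178,.03),("c1",420,212,.024),("c2",410,240,.024),("c3",440,250,.024),("c4",396,268,.024),("pad",453,218,.014),("sc_tl",294,152,.035),("sc_tr",396,178,.035),("sc_br",378,238,.035),("sc_bl",277,208,.035),("tray l",188,179,.028),("tray t",218,147,.028),("tray r",258,178,.028),("tray b",228,210,.028)]:
    p=cast(P,u,v,z); print(n,np.round(p,3), round(np.hypot(p[0],p[1]),3))
q=ctrl.sense()["qpos"]
# moves over the scale
for pos,yaw,n in [((.62,-.02,.36),0,"w1"),((.62,-.28,.36),0,"w2"),((.55,.22,.36),0,"w3")]:
    best=None
    for y in (yaw,yaw+np.pi):
        s=ctrl.solve_ik(pos,down(y)); print(n,y,None if s is None else np.round(s,2))
```

```text
pan [0.577 0.067 0.052] 0.581
dial [ 0.651 -0.105  0.06 ] 0.66
knob [ 0.545 -0.117  0.05 ] 0.557
tray [0.479 0.345 0.03 ] 0.59
c1 [ 0.636 -0.282  0.024] 0.695
c2 [ 0.538 -0.286  0.024] 0.61
c3 [ 0.547 -0.384  0.024] 0.669
c4 [ 0.438 -0.279  0.024] 0.52
pad [ 0.664 -0.386  0.014] 0.768
sc_tl [0.652 0.17  0.035] 0.674
sc_tr [ 0.706 -0.168  0.035] 0.726
sc_br [ 0.501 -0.191  0.035] 0.536
sc_bl [0.459 0.14  0.035] 0.48
tray l [0.43  0.448 0.028] 0.621
tray t [0.568 0.409 0.028] 0.7
tray r [0.526 0.241 0.028] 0.578
tray b [0.39  0.282 0.028] 0.482
w1 0 [-0.2   0.1   1.59 -0.    1.45  1.38]
w1 3.141592653589793 [-0.2   0.1   1.59  0.    1.45 -1.77]
w2 0 [-0.57  0.24  1.43 -0.    1.47  1.  ]
w2 3.141592653589793 [-0.57  0.24  1.43  0.    1.47 -2.14]
w3 0 [ 0.21  0.04  1.65 -0.    1.45  1.78]
w3 3.141592653589793 [ 0.21  0.04  1.65 -0.    1.45 -1.36]
```

Run:
```python
from h import *
import pickle
for n,pos in [("wA",(.5,.30,.30)),("wB",(.54,-.04,.30)),("wC",(.50,-.33,.30))]:
    ctrl.move_ptp(pos,down(0)); im,d,P=snap("wrist"); cv2.imwrite(f"pics/{n}.png",im); pickle.dump((im,d,P),open(n+".pkl","wb"))
print(ctrl.sense()["time_s"])
```

```text
4.525
```

View pics/wB.png

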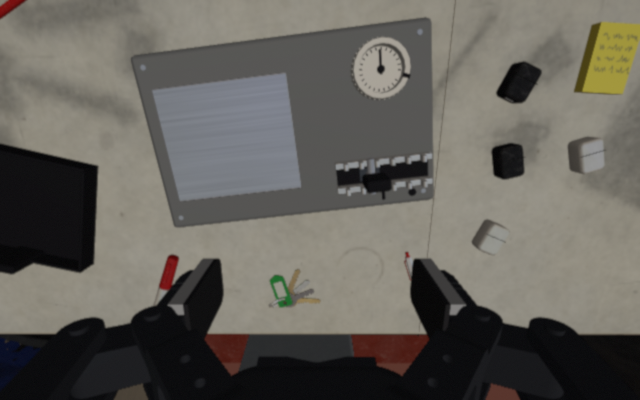

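View pics/wC.png

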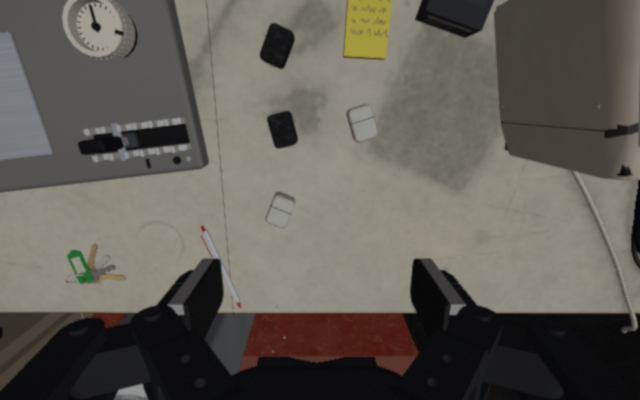

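View pics/wA.png

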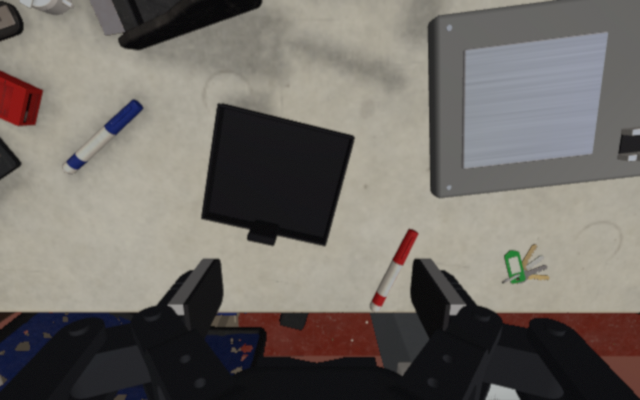

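Findings from the three views:
- **wB:** pan corners at (152,88), (286,73), (301,187) and (180,200). Dial centre at (381,68), with its zero bar at (407,75) and the pointer straight up. Knob at (376,182), mid rib mark at (383,195), boss at (412,191).
- **wC:** four chargers, at (277,46), (283,129), (362,123) and (281,210).
- **wA:** tray with corners (220,105), (353,135), (326,244), (203,217) and its tab at (262,233).

Next I'll compute poses from the depth clouds.

```bash
cat >> h.py <<'E'
def cloud(d,P):
    K=P["intrinsics"];T=P["world_from_camera"];v,u=np.mgrid[:400,:640]
    c=np.stack([(u-K[0,2])/K[0,0]*d,-(v-K[1,2])/K[1,1]*d,-d],-1)
    w=c@T[:3,:3].T+T[:3,3]; w[d<=0]=np.nan; return w
def rect(pts):
    (c,(a,b),t)=cv2.minAreaRect((pts*1000).astype(np.float32))
    if a<b: a,b,t=b,a,t+90
    return np.round([c[0],c[1],a,b,(t+90)%180-90],1)  # mm, deg of the long axis
def chargers(d,P,xr=(.38,.72),yr=(-.5,-.215)):
    w=cloud(d,P); z=w[...,2]
    m=((z>.014)&(z<.032)&(w[...,0]>xr[0])&(w[...,0]<xr[1])&(w[...,1]>yr[0])&(w[...,1]<yr[1])).astype(np.uint8)
    m[250:]=0
    n,l,st,_=cv2.connectedComponentsWithStats(m); out=[]
    for i in range(1,n):
        if st[i,4]<100: continue
        s=l==i; out.append((rect(w[s][:,:2]),np.round(np.nanmedian(z[s]),4),st[i,4]))
    return out
E
python3 - <<'E'
from h import *
import pickle
for n in "wA","wB","wC":
    im,d,P=pickle.load(open(n+".pkl","rb")); w=cloud(d,P); z=w[...,2]; im=im.astype(int)
    t=w[np.isfinite(z)&(abs(z)<.008)]; print(n,"table z",np.median(t[:,2]))
    if n!="wA":
        for c in chargers(d,P): print(" chg",*c)
    if n!="wC":
        m=(z>.045)&(z<.058)&(im[...,0]>120)&(w[...,1]>-.04)&(w[...,1]<.2); m=cv2.morphologyEx(m.astype(np.uint8),cv2.MORPH_OPEN,np.ones((5,5)))>0
        print(" pan",rect(w[m][:,:2]),np.median(z[m]),m.sum())
    if n=="wA":
        m=(z>.02)&(z<.07)&(w[...,1]>.22)&(w[...,1]<.48)&(w[...,0]<.63)&(w[...,0]>.33); m[245:]=0; 
        n_,l,st,_=cv2.connectedComponentsWithStats(m.astype(np.uint8)); i=1+np.argmax(st[1:,4]); s=l==i
        print(" tray",rect(w[s&(z<.035)][:,:2]),st[i]); s2=s&(z>.045); print(" tab",rect(w[s2][:,:2]),s2.sum(),np.median(z[s2]))
    else:
        m=(z>.062)&(z<.08)&(w[...,1]<0)&(w[...,0]>.5); m[250:]=0
        n_,l,st,_=cv2.connectedComponentsWithStats(m.astype(np.uint8))
        for i in range(1,n_):
            if st[i,4]>30: s=l==i; print(" tall",rect(w[s][:,:2]),np.median(z[s]),st[i])
        m=(z>.05)&(z<.075)&(w[...,1]<-.05)&(w[...,0]>.6)&(w[...,0]<.75); c=rect(w[m][:,:2]); print(" dial",c,np.percentile(z[m],[50,95]))
        m=(z>.03)&(z<.042)&(w[...,0]<.8)&(w[...,1]>-.25);m[250:]=0
        n_,l,st,_=cv2.connectedComponentsWithStats(m.astype(np.uint8));i=1+np.argmax(st[1:,4]);print(" housing",rect(w[l==i][:,:2]),st[i])
c=[]
im,d,P=pickle.load(open("wB.pkl","rb")); big=cv2.resize(im[20:215,325:440],None,fx=5,fy=5,interpolation=cv2.INTER_CUBIC)
cv2.imwrite("pics/kn.png",cv2.resize(big,None,fx=.6,fy=.6))
for k in [(133,57,.035),(430,18,.035),(434,200,.035),(177,227,.035),(152,88,.052),(286,73,.052),(301,187,.052),(180,200,.052)]: print(np.round(cast(P,*k),4))
E
```

```text
wA table z -0.0003463660298650695
 pan [576.4  61.  150.  129.9 -83.2] 0.05143698256978685 16197
 tray [484.9 353.2 170.7 150.2  76.5] [ 201  104  154  141 2364]
 tab [414.8 369.9  35.8  11.8  76.9] 301 0.05378896526290089
wB table z -0.00038854170783589326
 chg [ 659.5 -376.6   58.    31.8   -3.5] 0.0145 363
 chg [ 681.1 -396.9   30.6   17.9   33.2] 0.0144 110
 chg [ 640.7 -281.6   42.5   31.   -23.4] 0.023 1047
 chg [ 554.7 -383.8   41.6   31.5   18.4] 0.023 928
 chg [ 546.4 -285.2   42.1   29.6   14.9] 0.023 858
 chg [ 441.3 -279.    41.2   30.5  -22.9] 0.0231 638
 pan [576.9  61.1 148.3 127.7 -83.3] 0.05149479203733509 14388
 tall [ 6.516e+02 -1.055e+02  6.000e+01  5.940e+01  6.000e-01] 0.06915798349769406 [ 352   37   59   63 1228]
 tall [ 657.9 -105.5   23.1    7.4   -0.9] 0.06462274254062345 [377  50   8  25 100]
 tall [ 540.3 -100.5   26.7    9.4  -60.2] 0.0753418695720181 [362 173  24  13  50]
 dial [ 651.3 -105.3   60.1   59.9  -41.8] [0.05973265 0.07033698]
 housing [584.5  -8.3 338.2 209.1 -83.2] [  131    18   303   210 30517]
wC table z -0.0004296185503962491
 chg [ 680
[... 347 characters left out ...]
. ] 0.0232 682
 tall [ 647.8 -107.1   59.8   54.    89.9] 0.06864096130241304 [  62    0   66   60 1465]
 tall [ 595.8 -543.3  163.2    5.1   14.7] 0.07123549683306843 [ 514    0   22  162 1732]
 tall [ 658.3 -104.3   24.7    8.2   16. ] 0.06434231305533589 [ 89   5  12  28 129]
 tall [ 536.9 -115.2   14.4    4.9    8.2] 0.07529624326589551 [114 136  10  14  74]
 dial [ 649.9 -311.   467.4   77.8   87.3] [0.06121193 0.07105055]
 housing [586.5 -46.7 264.2 204.5 -83.4] [    0     0   204   193 23594]
[0.6664 0.1659 0.035 ]
[ 0.7056 -0.1614  0.035 ]
[ 0.5008 -0.1877  0.035 ]
[0.4638 0.142  0.035 ]
[0.633  0.1413 0.052 ]
[ 0.6485 -0.0059  0.052 ]
[ 0.5217 -0.0205  0.052 ]
[0.5053 0.1261 0.052 ]
```

View pics/kn.png

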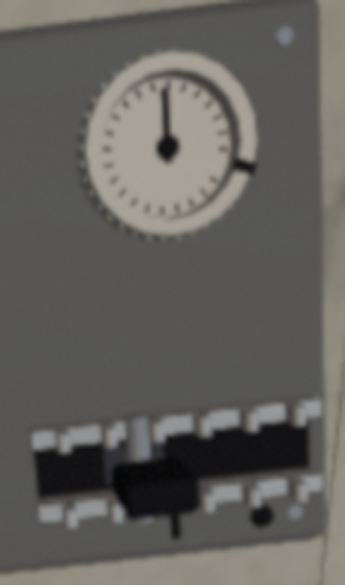

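Run:
```python
from h import *
import pickle
A=.119; ex=np.array([np.cos(A),np.sin(A)]); ey=np.array([-np.sin(A),np.cos(A)]); O=np.array([.5845,-.0083])
for n in "wB","wC":
    im,d,P=pickle.load(open(n+".pkl","rb")); w=cloud(d,P); z=w[...,2]; X=(w[...,:2]-O)@ex; Y=(w[...,:2]-O)@ey
    m=(X<.02)&(X>-.1)&(Y<-.03)&(Y>-.17)&(z>.039); print(n,np.round(np.histogram(z[m],bins=np.arange(.04,.1,.004))[0]))
    zt=np.percentile(z[m],99.5); s=m&(z>zt-.004); print("top",zt,"X",X[s].min(),X[s].max(),"Y",Y[s].min(),Y[s].max(),s.sum())
    s=m&(z>.044)&(z<.06); print("rails X",np.percentile(X[s],[1,99]),"Y",np.percentile(Y[s],[1,99]), np.percentile(z[s],[50,90]))
im,d,P=pickle.load(open("wB.pkl","rb"))
for nm,u,v,zz in [("rib",325+175/3,20+525/3,.037),("boss",325+262/3,20+515/3,.037)]:
    p=cast(P,u,v,zz)[:2]-O; print(nm,p@ex,p@ey)
for nm,c in [("dial",(.6513,-.1054)),("pan",(.5766,.061))]:
    p=np.array(c)-O; print(nm,p@ex,p@ey)
p0=cast(P,325+167/3,20+147/3,.055)
p=cast(P,325+245/3,20+166/3,.0693)[:2]; q=(p-np.array([.6513,-.1054])); print("bezel angle",np.arctan2(-(q@ey),q@ex),np.linalg.norm(q))
```

```text
wB [173 126 612  92 210 251   0   7  22  21  20  22  31  22]
top 0.3757727946403989 X -0.035915389137119946 -0.02824110328043948 Y -0.059134523729087375 -0.03947217762993054 954
rails X [-0.07858135 -0.04023045] Y [-0.16020636 -0.04868037] [0.04977585 0.0581282 ]
wC [137  60 544 198 369 286   1  16  27  33  34  34  42  33]
top 0.10472350807780585 X -0.06706624754064204 -0.05329252133731671 Y -0.10255963236476684 -0.07643142278048212 349
rails X [-0.0795295 -0.0406072] Y [-0.16169861 -0.04925993] [0.05168012 0.05863561]
rib -0.08974940027466131 -0.10459716827778123
boss -0.08967779627217085 -0.1408041679220537
dial 0.054799932676094225 -0.1043437462366362
pan 0.0003831201621650026 0.06974778289624226
bezel angle 1.9285216434496761 0.02739894879679967
```

The knob sits in the 0.018 notch (Y≈-0.0895 in the scale frame, middle notch ≈-0.105). The bezel is at about 1.93 rad. I'll move the knob first.

```bash
cat >> h.py <<'E'
A=.119; EX=np.array([np.cos(A),np.sin(A)]); EY=np.array([-np.sin(A),np.cos(A)]); O=np.array([.5845,-.0083])
def S(X,Y,z): p=O+X*EX+Y*EY; return np.array([p[0],p[1],z])
def knobtop():
    im,d,P=snap("wrist"); w=cloud(d,P); z=w[...,2]; X=(w[...,:2]-O)@EX; Y=(w[...,:2]-O)@EY
    m=(X<-.03)&(X>-.09)&(Y<-.05)&(Y>-.17)&(z>.075)&(z<.14); zt=np.percentile(z[m],98); s=m&(z>zt-.004)&(z<zt+.004)
    return im,zt,(X[s].min()+X[s].max())/2,(Y[s].min()+Y[s].max())/2
def knob(y0,y1):
    r=down(A+np.pi/2); zg=.087
    ctrl.move_gripper(.06); ctrl.move_ptp(S(-.0602,y0,.17),r); ctrl.move_linear(S(-.0602,y0,zg),rate=.12)
    ctrl.move_gripper(0.0); s=ctrl.sense(); print("grip",s["opening"],s["grip_force"],s["contact_force"])
    ctrl.move_linear(S(-.0602,y0,zg+.018),rate=.06); s=ctrl.sense(); print("up",s["opening"],s["contact_force"])
    ctrl.move_linear(S(-.0602,y1,zg+.018),rate=.06); s=ctrl.sense(); print("over",s["opening"],s["contact_force"])
    ctrl.move_linear(S(-.0602,y1,zg+.003),rate=.05); s=ctrl.sense(); print("down",s["opening"],s["contact_force"])
    ctrl.move_gripper(.04); ctrl.move_linear(S(-.0602,y1,.18),rate=.15)
E
python3 - <<'E'
from h import *
knob(-.0890,-.1055)
ctrl.move_ptp((.54,-.10,.30),down(0)); im,*k=knobtop(); print(k); cv2.imwrite("pics/k1.png",cv2.resize(im[20:240,290:440],None,fx=3,fy=3)[:, :]); print(ctrl.sense()["time_s"])
E
```

```text
grip 0.013057470252720865 58.60889554023743 [-1.15664121  0.09718361  4.1903427 ]
up 0.013228832212686325 [ 0.35242742 -0.03446327 -0.53966064]
over 0.013176937235358437 [ 2.04533006  0.66787364 -1.22064931]
down 0.013246666411017443 [ 2.07402315  0.70535028 -1.61954749]
[np.float64(0.10480091657167348), np.float64(-0.05990906449447768), np.float64(-0.10477039847773137)]
11.45
```

View pics/k1.png

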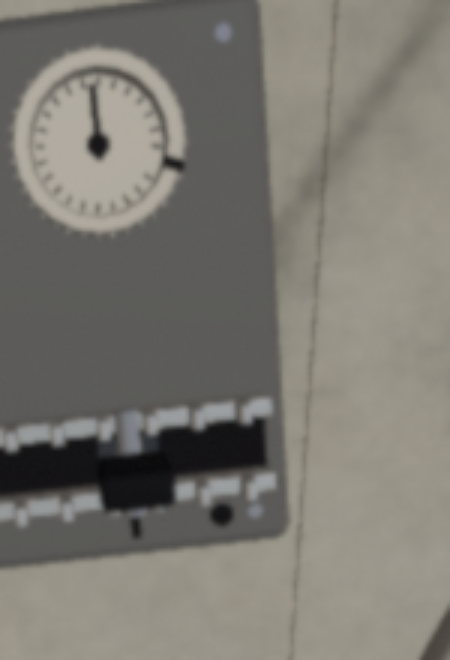

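The knob is down in the middle notch: it stands at the rib, with its top height unchanged. Next is the tray.

```bash
cat >> h.py <<'E'
PAN=np.array([.5766,.0610])
E
python3 - <<'E'
from h import *
T=np.array([.4148,.3699]); c=np.array([.4849,.3532]); ya=np.arctan2(*(c-T)[::-1]); print(ya)
r0=down(ya+np.pi/2); r1=down(A+np.pi/2)
ctrl.move_gripper(.05)
ctrl.move_ptp((*T,.15),r0); ctrl.move_linear((*T,.041),rate=.12); ctrl.move_gripper(0); s=ctrl.sense(); print(s["opening"],s["grip_force"])
ctrl.move_linear((*T,.125),rate=.08); s=ctrl.sense(); print("up",s["opening"],s["contact_force"],s["torque"])
g=PAN-.073*EX
ctrl.move_linear((*g,.125),rot=r1,rate=.12); ctrl.pause(.3); s=ctrl.sense(); print("over",s["opening"],s["contact_force"],s["torque"],s["time_s"])
im,d,P=snap("wrist"); cv2.imwrite("pics/t1.png",im)
E
```

```text
-0.23387174862339993
0.011185998572741556 59.81462359428406
up 0.010974206711536004 [-0.55296184  0.13680208 -3.39635644] [ 0.02486604  0.19259884 -0.02278168]
over 0.011061306693704177 [ 0.55325059  0.24972547 -2.69318563] [ 0.02317502  0.18427752 -0.00102843] 19.4417
```

View pics/t1.png

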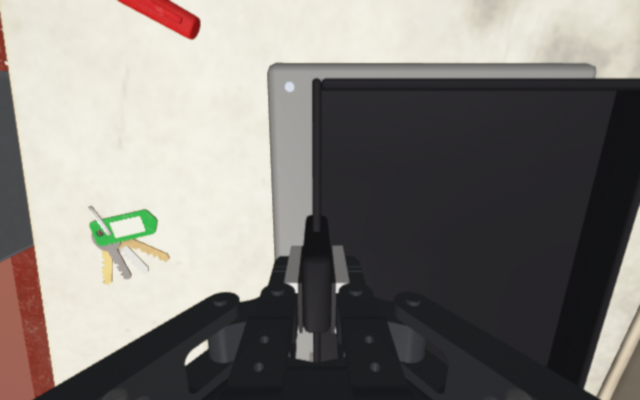

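The tray is held level by its tab, above the pan. Now I'll lower it.

Run:
```python
from h import *
import pickle
g=PAN-.073*EX
ctrl.move_linear((*g,.098),rate=.08)
for z in (.095,.093,.091,.089,.087,.085):
    ctrl.move_linear((*g,z),rate=.03); s=ctrl.sense(); f=s["contact_force"][2]; print(z,round(f,2),np.round(s["torque"],2))
    if f>-.4: break
ctrl.move_gripper(.05); ctrl.move_linear((*g,.17),rate=.15)
ctrl.move_ptp((.54,-.02,.30),down(0)); im,d,P=snap("wrist"); cv2.imwrite("pics/t2.png",im); pickle.dump((im,d,P),open("t2.pkl","wb"))
w=cloud(d,P); z=w[...,2]; m=(z>.065)&(z<.115)&(w[...,1]>-.06)&(w[...,1]<.2)&(w[...,0]>.45)&(w[...,0]<.72); m[260:]=0
s=m&(z>.068)&(z<.088); print("tray",rect(w[s][:,:2])); q=w[s]; a=(q[:,:2]-PAN)@EX; b=(q[:,:2]-PAN)@EY
for nm,k in [("rear",a>.07),("left",b>.08),("right",b<-.08)]: print(nm,np.median(q[k,2]),np.percentile(q[k,2],95))
s=m&(z>.09); print("tab",rect(w[s][:,:2]),np.median(z[s]),ctrl.sense()["time_s"])
```

```text
0.095 -2.5 [-0.09  0.15 -0.02]
0.093 -2.36 [-0.01  0.11  0.04]
0.091 -1.67 [0.08 0.06 0.01]
0.089 0.12 [ 0.07  0.01 -0.  ]
tray [575.9  60.7 170.4 152.5 -83.2]
rear 0.07441123348347045 0.07576487277109673
left 0.07400810468463292 0.07577605301774461
right 0.0745695766783061 0.07596079471158143
tab [504.8  51.6  35.4  12.5 -83.3] 0.10130332661215524 23.5667
```

View pics/t2.png

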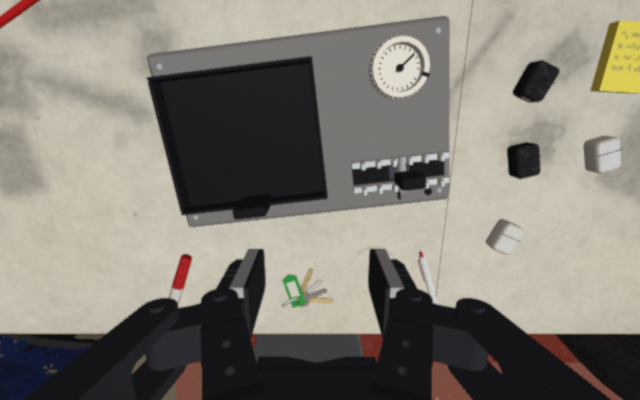

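The tray stands centred to within 1 mm and flat. The pointer has swung clockwise to upper right. I'll measure both dial angles close up with a polar scan.

```bash
cat >> h.py <<'E'
DIAL=np.array([.6513,-.1054])
def dial(name=None):
    im,d,P=snap("wrist"); g=cv2.cvtColor(im,cv2.COLOR_BGR2GRAY).astype(np.float32); w=cloud(d,P); z=w[...,2]
    m=(z>.066)&(z<.074)&(np.hypot(w[...,0]-DIAL[0],w[...,1]-DIAL[1])<.04)
    (cx,cy),rr=cv2.minEnclosingCircle((w[m][:,:2]*1000).astype(np.float32)); c=np.array([cx,cy])/1000
    ang=np.deg2rad(np.arange(0,360,.5)); res=[]
    for zz,rs in ((.0645,np.arange(.007,.0175,.0005)),(.070,np.arange(.0245,.0285,.0005))):
        v=[np.mean([cv2.getRectSubPix(g,(1,1),tuple(map(float,proj(P,(*(c+r*(np.cos(a)*EX-np.sin(a)*EY)),zz)))))[0,0] for r in rs]) for a in ang]
        v=np.array(v); k=np.clip(np.median(v)*.75-v,0,None) if zz>.069 else np.clip(np.median(v)*.8-v,0,None)
        i=np.argmax(k); rel=(ang-ang[i]+np.pi)%(2*np.pi)-np.pi; s=(abs(rel)<.3); res.append(ang[i]+np.sum(k[s]*rel[s])/np.sum(k[s]))
    if name: x,y=map(int,proj(P,(*c,.07))); cv2.imwrite(f"pics/{name}.png",cv2.resize(im[max(0,y-80):y+80,max(0,x-80):x+80],None,fx=3,fy=3))
    return c,rr,res[0],res[1]
E
python3 - <<'E'
from h import *
ctrl.move_ptp((*(DIAL-[.01,0]),.17),down(0)); print(dial("d1"))
E
```

```text
(array([ 0.65167145, -0.10597215]), 30.024961471557617, np.float64(0.8720597482441712), np.float64(1.9410896934344226))
```

View pics/d1.png

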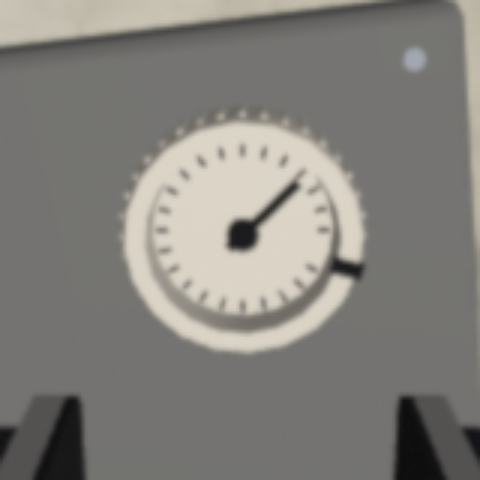

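The pointer reads 0.872 rad and the bezel bar 1.941, so I'll turn the bezel 1.069 rad counter-clockwise.

Run:
```python
from h import *
c=np.array([.6515,-.1057]); y0=-.2; turn=1.941-.872
ctrl.move_gripper(.085)
ctrl.move_ptp((*c,.13),down(y0)); ctrl.move_linear((*c,.060),rate=.1); ctrl.move_gripper(0.03); s=ctrl.sense(); print(s["opening"],s["grip_force"],s["contact_force"])
n=6
for i in range(1,n+1): ctrl.move_linear((*c,.060),rot=down(y0+turn*i/n),rate=.05)
s=ctrl.sense(); print(s["opening"],s["contact_force"],s["torque"],s["tcp_pos"],s["time_s"])
ctrl.move_gripper(.085); ctrl.move_linear((*c,.15),rate=.15)
ctrl.move_ptp((*(DIAL-[.01,0]),.17),down(0)); print(dial("d2"),ctrl.sense()["time_s"])
```

```text
0.057831317737128914 65.45415759086609 [-1.49349063 -0.3396187   5.52740609]
0.05836385528299639 [-2.2661842   1.15409995  6.45152654] [0.27728559 0.44596567 0.00651871] [ 0.65193855 -0.10534897  0.0615745 ] 28.3083
(array([ 0.65173706, -0.10611722]), 30.05504035949707, np.float64(0.8732895169487207), np.float64(0.865945780523265)) 30.3417
```

View pics/d2.png

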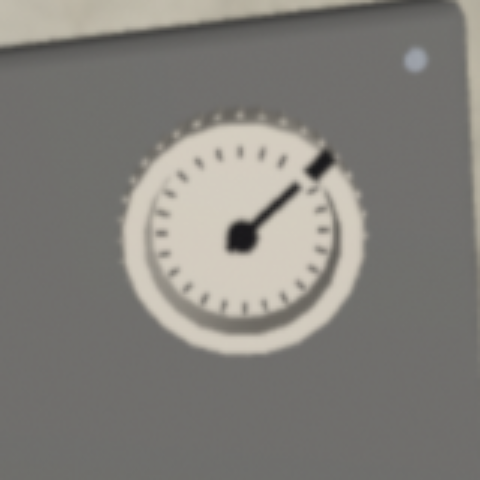

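The bezel is zeroed: bar 0.866 against pointer 0.873. Now the chargers, re-measured before each pick.

```bash
cat >> h.py <<'E'
def find():
    ctrl.move_ptp((.50,-.33,.30),down(0)); im,d,P=snap("wrist")
    r=[c for c in chargers(d,P,(.36,.76),(-.62,-.205)) if c[2]>400 and 36<c[0][2]<48 and 26<c[0][3]<35 and c[1]>.02]
    return [c[0] for c in r],im
SLOTS=[(.046,.035),(.046,-.035),(0,.035),(0,-.035),(-.046,.035),(-.046,-.035)]
def pick(c,slot):
    x,y,t=c[0]/1000,c[1]/1000,np.deg2rad(c[4])
    ctrl.move_gripper(.06); ctrl.move_ptp((x,y,.12),down(t)); ctrl.move_linear((x,y,.021),rate=.12); ctrl.move_gripper(0)
    o=ctrl.sense()["opening"]; ctrl.move_linear((x,y,.15),rate=.15); o2=ctrl.sense()["opening"]; print("pick",np.round((x,y),3),o,o2)
    if o2<.022: return False
    p=PAN+SLOTS[slot][0]*EX+SLOTS[slot][1]*EY
    ctrl.move_ptp((*p,.15),down(A)); o3=ctrl.sense()["opening"]
    if o3<.022: print("lost in transit",o3); return False
    ctrl.move_linear((*p,.078),rate=.1); s=ctrl.sense(); print("place",s["opening"],s["contact_force"]); ctrl.move_gripper(.042); ctrl.move_linear((*p,.15),rate=.15)
    return s["opening"]>.022
E
python3 - <<'E'
from h import *
k=0
for _ in range(2):
    cs,im=find(); print(len(cs),[c[:2].tolist() for c in cs])
    if pick(min(cs,key=lambda c:c[1]),k): k+=1
    else: break
cs,im=find(); print(len(cs),[c.tolist() for c in cs],"placed",k,ctrl.sense()["time_s"]); cv2.imwrite("pics/c1.png",im)
E
```

```text
4 [[640.9, -282.3], [554.0, -384.9], [546.5, -286.2], [441.0, -280.1]]
pick [ 0.554 -0.385] 0.028673064465937852 0.028643646864997457
place 0.028653660465502186 [-0.20332317  0.055332   -0.15069649]
3 [[640.7, -282.2], [546.0, -286.2], [441.1, -280.1]]
pick [ 0.546 -0.286] 0.02855602243064165 0.028823680550121415
place 0.02892158044586284 [-0.64692835  0.61655813 -0.01212848]
2 [[640.9, -282.2, 42.9, 30.3, -23.3], [441.0, -280.1, 41.2, 30.1, -22.3]] placed 2 48.4583
```

View pics/c1.png

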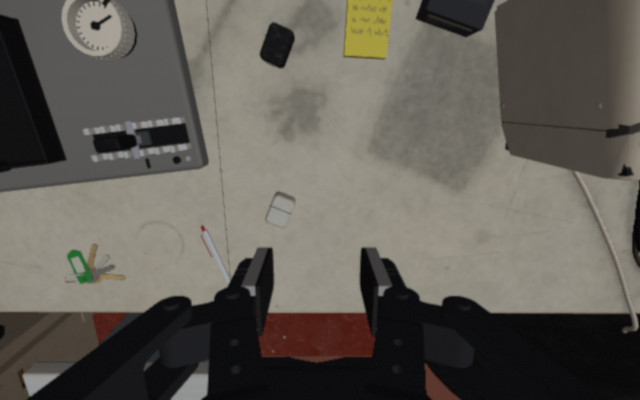

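Two chargers are left, black at (277,46) and white at (281,210). The rest of the worktop looks undisturbed, so I'll continue and then look over the tray and the wider table.

Run:
```python
from h import *
k=2
for _ in range(4):
    cs,im=find(); print(len(cs),[c[:2].tolist() for c in cs])
    if not cs: break
    if pick(min(cs,key=lambda c:c[1]),k): k+=1
ctrl.move_ptp((.50,-.02,.30),down(0)); w,d,P=snap("wrist"); t,_,_=snap("top")
cv2.imwrite("pics/c2.png",np.vstack([w[:270],cv2.resize(t[120:320,200:640],(640,291))])); print("placed",k,ctrl.sense()["time_s"])
```

```text
2 [[641.1, -282.3], [441.0, -280.1]]
pick [ 0.641 -0.282] 0.02854578086746595 0.028351240778914998
place 0.02833992724035703 [ 0.41889755  0.72946712 -1.04820928]
1 [[440.3, -279.8]]
pick [ 0.44 -0.28] 0.02875495924161841 0.02849603159138328
place 0.028761123261735026 [ 0.85042036  0.2482627  -0.26933692]
0 []
placed 4 66.6333
```

View pics/c2.png

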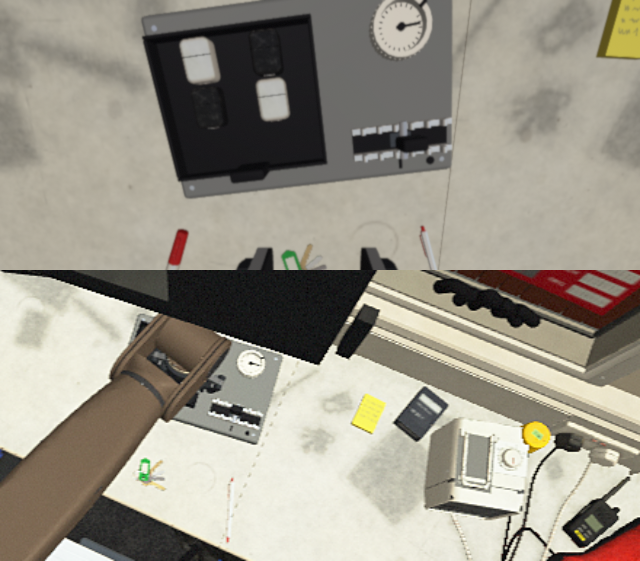

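All four chargers are in the tray and no fifth is visible. Now I'll lock the scale.

Run:
```python
from h import *
knob(-.1048,-.1408)
ctrl.move_ptp((.54,-.10,.30),down(0)); im,*k=knobtop(); print(k); cv2.imwrite("pics/k2.png",im); print(ctrl.sense()["time_s"],find()[0])
ctrl.move_ptp((*(DIAL-[.01,0]),.17),down(0)); print(dial())
ctrl.move_ptp((.5,.0,.35),down(0))
```

```text
grip 0.012982567068462653 58.63079130649567 [-1.72438471 -0.54238509  3.62656979]
up 0.013024944210302602 [ 0.75917723 -0.7315302  -1.51799443]
over 0.013020374510060415 [ 1.375218    0.37287004 -1.74933904]
down 0.013544404933366186 [ 1.45037461  0.36518139 -1.49826983]
[np.float64(0.10471560283573089), np.float64(-0.05996064287986473), np.float64(-0.14004869699087066)]
74.2917 []
(array([ 0.65168091, -0.1058389 ]), 30.010461807250977, np.float64(1.4708410120358408), np.float64(0.8778126774577487))
```

View pics/k2.png

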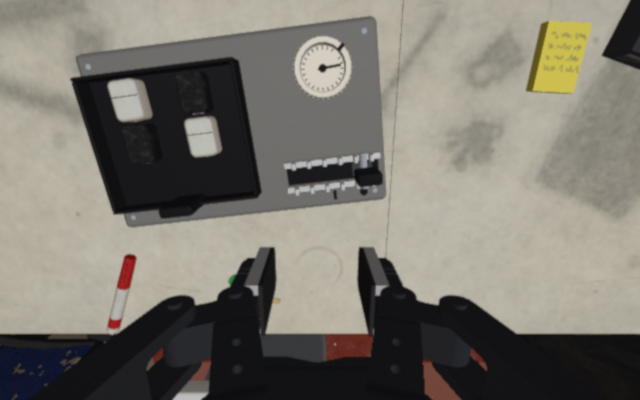

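The knob is down at the right end by the boss (368,178), the four chargers lie in the tray, and the pad at (558,57) has not moved. The pointer's rise of 0.60 rad matches 4 × 45 g. I'm handing the job in.

```bash
python3 -c "
from bench import ctrl
print(ctrl.finish_job())"
```

```text
the job is handed in; nothing more can be done
None
```

I handed the job in at roughly 80 s of the 208 s allowed: the tray is flat and central on the pan, the dial was zeroed to within about 0.01 rad, all four chargers found are in the tray, the knob is down in the right-hand locking notch, and the pad of notes is untouched.

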